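# Bring the contact slide of a programming jig home and lock it with its eccentric

### The job

The controller in the programming jig is ready to be contacted. Using only the outside of the fingers, swing the eccentric's lever all the way forward so that the cam stands at its low point, then push the contact slide forward until it is fully home at the controller, and then swing the lever all the way back again to lock it. Pinch neither the lever nor the slide's push plate, leave the controller lying in its nest and the loose things around the jig where they are.

Things in the scene. Friction and masses are not known exactly. Their poses are not given: they have to be found in the camera images.
- jig: Programming jig, bolted to the table: aluminium base plate 300 (x) x 200 (y) mm, its top 18 mm above the table. Origin on the table under the plate's centre. Its x axis is 'forward', the way the slide is pushed (away from the robot; jig yaw up to 0.35 rad either way); y to the left, z up. The slide runs along y = +30 mm, the cam's pivot stands at x 0, y -55 mm on the right.
- contact_slide (a joint): Travel of the contact slide along the jig's +x, m: 0 fully back, 0.040 fully home at its stop. Aluminium carriage 62 x 90 mm on two rails, bed top 40 mm above the table, brass pins at its front, an upright push plate across its rear. While the cam is turned up, the slide's roller is stopped by it after about 4 mm. About 3 N of friction; stays where it is left. Starts at 0 to 3 mm.
- push_pad (a point): Centre of the rear face of the slide's push plate (it looks to the jig's -x), 62 mm above the table. The face is 88 mm wide (y) and reaches from 44 to 80 mm above the table; the plate is 8 mm thick (its top edge 83 mm high), with 44 mm free between it and the pin block on the bed's front (top 56 mm above the table). Moves with the slide; axes as the jig's.
- follower_roller (a point): Centre of the slide's follower roller, 16 mm across, that sticks out at the slide's right side, 33 mm above the table. It must pass the cam when the slide goes home; the cam then locks behind it. Moves with the slide.
- cam_lock (a joint): Angle of the eccentric cam with its lever, rad, growing clockwise seen from above: 0 low point, lever forward, roller can pass; 2.44 lever back at its stop, cam turned up, slide locked. At 0 the lever points along the jig's +x but 20 deg outward (-y); it sweeps through -y to 20 deg outward of -x. Needs 0.3 N m (5 N at the handle), stays where left. Starts at 2.1 to 2.44.
- cam_pivot (a point): On the vertical axis of the cam, 72 mm above the table, level with the lever's top face; hub 22 mm across, its bolt head 4 mm higher. Fixed to the jig. Two thin stop pins for the lever stand 27 mm from the axis, 68 mm high.
- lever_handle (a point): Middle of the lever's handle, 60 mm from the cam's axis, 65 mm above the table. The lever is a level bar 14 mm high (58 to 72 mm above the table) that ends 86 mm from the axis; its handle, from 35 to 85 mm, is 16 mm wide: a steel tang with a black scale on each side. Its x axis is the jig's x when the cam is at 0 and turns with the lever.
- controller: Controller unit under test, a dark metal box 78 x 108 x 26 mm (over its terminal row, which faces the slide) lying loose in the jig's nest, its top 48 mm above the table; nest fences 36 to 38 mm high. It lies in the jig's far left part, around x 71, y 30 mm. Origin: centre of its underside. Must stay lying in the nest.
- screwdriver: Loose bystander: black-handled screwdriver, 190 mm long, lying on the table to the right of the jig; origin at its underside. Leave it alone.
- terminal_plug: Loose bystander: small pluggable terminal, 14 x 26 x 15 mm, lying on the near right corner area of the jig's base plate; origin at the centre of its underside. Leave it alone.
- card_reader: Loose bystander: black card reader 150 x 66 x 32 mm, lying on the table to the left of the jig; origin at the centre of its underside. Leave it alone.
- breadboard: Loose bystander: white plug-in breadboard 55 x 83 x 9 mm, on the table to the left of the jig; origin at the centre of its underside. Leave it alone.
- key_fob: Loose bystander: grey round key fob, 32 mm across and 7 mm thick, on the table at the jig's near right; origin at the centre of its underside. Leave it alone.
- multimeter: Loose bystander: grey multimeter 150 x 75 x 37 mm, lying on the table well to the right; origin at the centre of its underside. Leave it alone.
There are look-alikes about, which are no part of the job. What is shaped like the controller but red or turquoise is not meant.

How it is judged:
By the outcome, as a careful person would: the job done as asked, in the order asked, and still so for the second after the job is handed in, with the robot touching nothing.
It also fails if it takes over 64 s, if anything falls off the work surface, if the arm or the gripper's body presses on something with over 40 N, if the wrist force passes 120 N, or if a joint passes its speed limit or range.

### The arm

A 6-joint arm with a two-finger parallel gripper is mounted at the origin on the work surface. World frame = base frame: x ahead of the robot, y to its left, z up, the work surface at z = 0. Lengths are in m, angles in degrees, forces in N, time in s.
With the tool pointing down it reaches from about 0.2 to 0.875 m from the base axis. Payload 3.4 kg.
Tool frame: the origin (TCP) lies at the very end of the fingers, on their centre line; the grasp point (between the pads) lies 19 mm behind it; z points along the fingers, y is the direction in which the jaws open and shut (so a half turn about z gives the same grasp; the last joint's range is limited). The gripper opens to 94 mm and grips with 3 to 60 N. Pads are 16 mm wide; open, the fingers measure 119 mm over their backs; the gripper's body (75 mm by 177 mm) begins 78 mm behind the grasp point.
Start: joints at [64.63, 15.808, 86.224, -0, 77.962, -6.933], TCP at [0.182, 0.546, 0.205] pointing down, gripper open.
Joint ranges: [-165.64, 165.64], [-43.16, 119.46], [12.63, 154.43], [-67.54, 247.53], [6.08, 155.33], [-154.97, 154.97]. Speed limits (degrees/s): [147.25, 147.25, 180, 180, 180, 180].

### API

Orientations are given as [roll, pitch, yaw] about the fixed x, y, z axes, in that order (R = Rz(yaw) Ry(pitch) Rx(roll)).
In Python, from station import * gives the robot as it stands. The module is installed in compiled form; this text tells all that it offers. Calls block until the motion is done:
- movep(position, orientation): joint-space move of the TCP to a pose.
- move_straight(position, ori=None, rate=0.15): straight line of the TCP; ori=None keeps the orientation; rate is the mean speed in m/s.
- set_joints(angles): joint-space move.
- gripper_open() and grab(force=None): open the fingers fully, or close them until they stop; force is the grip in N (None keeps the last).
- dwell(seconds).
- solve_ik(position, orientation): joint angles nearest the present ones, or None.
- capture(name): name is "scene" or "top"; returns the picture (400x640x3 uint8, blue, green, red); there is no depth.
- get_calibration(name): a dict with "fov_y" (degrees; the focal length in pixels is half the picture's height over the tangent of half this angle, whatever the lens; pixels are square), "cx", "cy" (the principal point, pixels), "k1" (the pictures are not rectified: a ray, as slopes to the right and down, at radius r is drawn at 1 + k1 r^2 times it, then the intrinsics apply), "pose" (4x4, takes a point from camera to world coordinates). Camera axes: x right, y down, z forward; pixel columns grow to the right and rows downward; lengths in m; the calibration is good to about 2 mm. A picture is of the moment at which its call begins. get_calibration takes no time and is no camera call.
A pose or a line that the arm cannot do raises Unreachable and nothing moves.
- close_job(): hands the job in, once; it reports no verdict.
Readings, each from a call of its own:
- read_time(): time.
- read_qpos(): joint angles.
- read_dq(): joint speeds.
- read_effort(): joint torques, N m.
- read_tool_pos(): TCP position.
- read_eef_rot(): TCP orientation.
- read_force(): force on the tool from outside, world axes, zero at the start.
- read_torque(): the same for the moment, N m.
- read_grip_width(): opening from 0.0 (shut) to 1.0 (fully open).
Only numpy, scipy, OpenCV 4.12 (cv2) and the standard library are available. Lean on these libraries where they do the work, as an engineer would, in place of code of your own. Each camera call takes 0.05 s, during which the arm holds its last target. There are 200 camera calls.

## Working session

There is one attempt and no reset: what is moved stays moved. The work goes in short steps, each a Python script; the robot and the scene stay as the last script left them, time stands still between calls to the robot, and variables do not carry over. Pictures are saved under pics/ and viewed, about 8 in all and at most 12, crops included, and the job is handed in when it is done.

```bash
mkdir -p pics
python3 - <<'E'
from station import *
import cv2
for n in("scene","top"):
    im=capture(n); cv2.imwrite(f"pics/{n}0.png",im); c=get_calibration(n); print(n,c)
print(read_time())
E
```

```text
scene {'fov_y': 42.70837062078802, 'cx': 323.4495744205571, 'cy': 200.70164964468657, 'k1': -0.12029512638647559, 'pose': array([[-0.72972733,  0.48734358, -0.47957718,  1.23164422],
       [ 0.68353904,  0.50303993, -0.52889055,  0.74049057],
       [-0.01650494, -0.71375561, -0.70020034,  1.17423665],
       [ 0.        ,  0.        ,  0.        ,  1.        ]])}
top {'fov_y': 51.69017336747856, 'cx': 318.34761534138363, 'cy': 203.62987758427133, 'k1': 0.029129402762821353, 'pose': array([[-0.04513107, -0.97743961,  0.20633708,  0.29347708],
       [-0.99897328,  0.04497332, -0.00545724, -0.0707028 ],
       [-0.00394554, -0.20637152, -0.97846575,  1.04632871],
       [ 0.        ,  0.        ,  0.        ,  1.        ]])}
0.1
```

View pics/scene0.png

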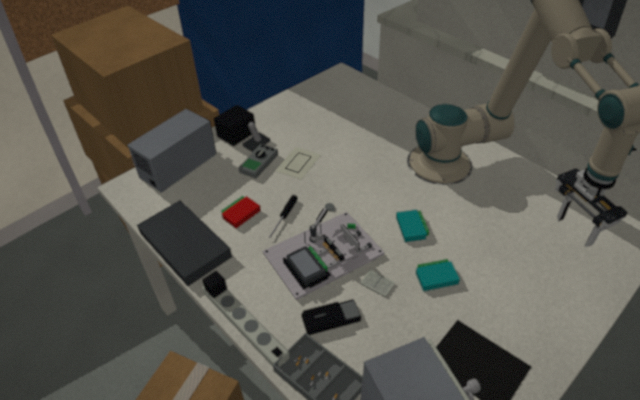

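View pics/top0.png

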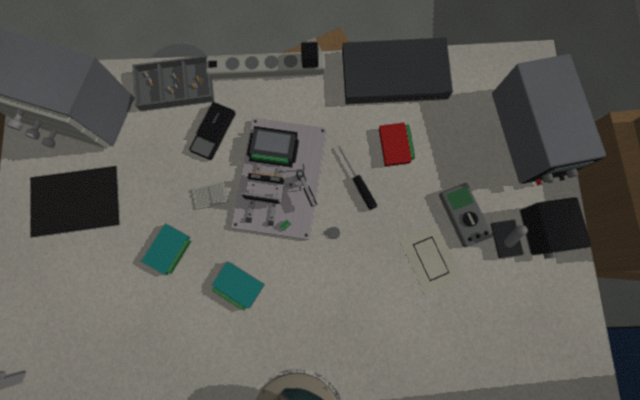

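Top view: the jig is the grey plate with corners near (253,121), (325,129), (307,238), (233,231). The dark box at (273,146) is the controller in its nest. The look-alikes are the red box at (396,144) and the turquoise ones at (166,249) and (238,286), which are not meant. I'll enlarge to confirm.

Run:
```python
import cv2,numpy as np
a=cv2.imread("pics/top0.png")[112:247,225:335]; b=cv2.imread("pics/scene0.png")[195:300,258:390]
a=cv2.resize(a,None,fx=4.4,fy=4.4,interpolation=cv2.INTER_CUBIC)
a=cv2.convertScaleAbs(a,alpha=1.4);cv2.imwrite("pics/tc.png",a)
b=cv2.resize(b,None,fx=5.5,fy=5.5,interpolation=cv2.INTER_CUBIC);cv2.imwrite("pics/sc.png",cv2.convertScaleAbs(b,alpha=1.4))
```

```text
(no output)
```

View pics/tc.png

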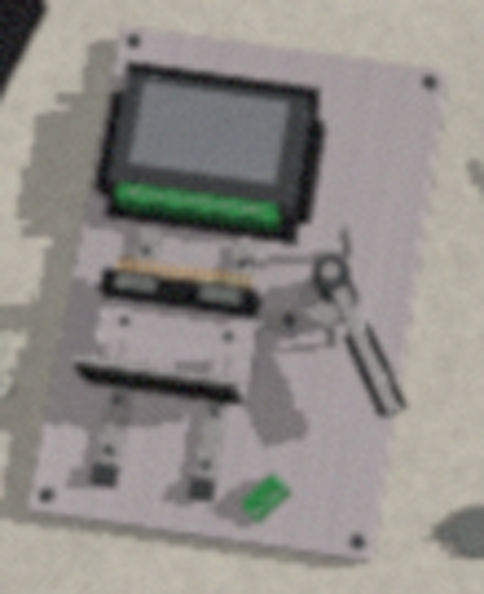

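View pics/sc.png

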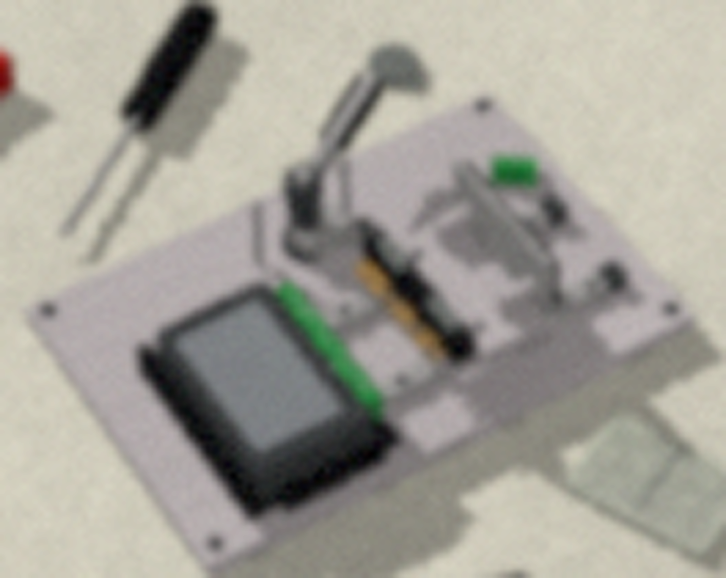

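Crops: the nest holds the dark controller with the green terminal row (tc 210,140). The pivot is at tc (330,270), the lever tip at (393,410), pointing back and outward. The push plate's black rear face runs from (78,368) to (240,395), the terminal plug is at (266,498), and the plate screws are at the corners.

```bash
cat > h.py <<'E'
from station import *
import numpy as np, cv2
def ray(n,u,v):
    c=get_calibration(n); f=200/np.tan(np.radians(c["fov_y"]/2)); K=np.array([[f,0,c["cx"]],[0,f,c["cy"]],[0,0,1]])
    p=cv2.undistortPoints(np.array([[[u,v]]],float),K,np.array([c["k1"],0,0,0,0]))[0,0]
    T=c["pose"]; return T[:3,3],T[:3,:3]@np.array([p[0],p[1],1])
def cast(n,u,v,z):
    o,d=ray(n,u,v); return (o+d*(z-o[2])/d[2])[:2]
E
python3 - <<'E'
from h import *
t=lambda u,v,z:cast("top",(u+.5)/4.4-.5+225,(v+.5)/4.4-.5+112,z)
s=lambda u,v,z:cast("scene",(u+.5)/5.5-.5+258,(v+.5)/5.5-.5+195,z)
for nm,f,P in(("top",t,[(133,41),(430,82),(358,541),(46,495)]),("scene",s,[(215,543),(48,310),(484,105),(672,308)])):
    q=np.array([f(*p,.018) for p in P]); c=q.mean(0)   # FL FR BR BL
    fw=(q[0]+q[1]-q[2]-q[3]); lf=(q[0]+q[3]-q[1]-q[2])
    print(nm,q.round(4).tolist(),c.round(4),np.degrees(np.arctan2(fw[1],fw[0])),np.degrees(np.arctan2(-lf[0],lf[1])),np.linalg.norm(fw)/2,np.linalg.norm(lf)/2)
    y=np.arctan2(fw[1],fw[0]);R=np.array([[np.cos(y),-np.sin(y)],[np.sin(y),np.cos(y)]])
    J=lambda p:((R.T@(p-c))*1000).round(1)
    if nm=="top":
        for k,a in dict(pivot=(330,270,.076),tip=(393,410,.072),plug=(266,498,.033),plL=(78,364,.083),plR=(240,392,.083),plLb=(85,378,.044),plRb=(236,402,.044),ctl=(212,130,.048)).items(): print(k,J(t(*a)),t(*a).round(4))
    else:
        for k,a in dict(pivot=(303,178,.074),plL=(557,262,.083),plR=(465,165,.083),plug=(515,170,.033)).items(): print(k,J(s(*a)))
print(read_eef_rot())
E
```

```text
top [[0.7422, 0.0818], [0.7078, -0.0959], [0.4326, -0.0419], [0.4673, 0.1354]] [0.5875 0.0199] -11.069638219956305 -11.014714403666005 0.28022596326053983 0.1808580121019879
pivot [ -0.4 -54.9] [ 0.5766 -0.0339]
tip [ -72.8 -101.1] [ 0.4966 -0.0654]
plug [-125.5  -36.1] [0.4573 0.0086]
plL [-75.   71.9] [0.5277 0.1048]
plR [-77.4 -18. ] [0.5081 0.0171]
plLb [-74.4  75.2] [0.5289 0.108 ]
plRb [-75.6 -11.5] [0.5111 0.0231]
ctl [80.6 28.6] [0.6721 0.0325]
scene [[0.7399, 0.0804], [0.7054, -0.0957], [0.4295, -0.0419], [0.4639, 0.1349]] [0.5847 0.0194] -11.105769032777575 -11.048473159256464 0.281186212657781 0.17976108623386539
pivot [  1.  -52.8]
plL [-73.8  75.1]
plR [-71.7  -7. ]
plug [-118.8  -27.3]
[-1.79909009e+02 -8.45333387e-03  1.61560681e+02]
```

```bash
cat >> h.py <<'E'
C=np.array([.586,.0197]); YJ=-11.07
def rot(a): a=np.radians(a); return np.array([[np.cos(a),-np.sin(a)],[np.sin(a),np.cos(a)]])
def jw(x,y,z): return [*(C+rot(YJ)@np.array([x,y])/1000),z]
def peg(d,side,off,z=.055,r=60):
    """tool pose beside lever at jig direction d (deg); side +1 = counterclockwise side; off = peg centre to lever centre line, mm"""
    p=np.array([0,-55])+rot(d)@np.array([r,side*off])
    return jw(*p,z),[180,0,d+YJ+180]
def F(): return rot(-YJ)@np.array(read_force()[:2])
E
python3 - <<'E'
from h import *
for d in(-147.5,-90,-20,-160):
    for s in(1,-1): q=solve_ik(*peg(d,s,22)); print(d,s,None if q is None else np.round(q,0))
grab(40); print(read_grip_width())
p,o=peg(-147.5,-1,34,.15); movep(p,o)
p,o=peg(-147.5,-1,34); move_straight(p,o)
print(read_time(),read_tool_pos(),F())
for d in np.arange(-147.5,-139,4):
    move_straight(*peg(d,-1,21.5),rate=.05); print(d,F().round(1))
print(read_time())
cv2.imwrite("pics/top1.png",capture("top"))
a=cv2.resize(cv2.imread("pics/top1.png")[112:247,225:335],None,fx=4.4,fy=4.4,interpolation=cv2.INTER_CUBIC)
cv2.imwrite("pics/tc1.png",cv2.convertScaleAbs(a,alpha=1.4))
E
```

```text
-147.5 1 [-16.  20. 104.  -0.  56.  53.]
-147.5 -1 [-12.  18. 107.  -0.  55.  57.]
-90 1 [-16.  24.  96.  -0.  59.  -5.]
-90 -1 [-17.  21. 102.  -0.  57.  -5.]
-20 1 [-10.  28.  90.   0.  62. -69.]
-20 -1 [-14.  26.  93.   0.  61. -73.]
-160 1 [-15.  19. 105.  -0.  56.  66.]
-160 -1 [-10.  18. 107.  -0.  55.  71.]
0.007338249394488375
4.6417 [ 0.50784744 -0.02444242  0.05553146] [ 0.28809233 -0.78795535]
-147.5 [-0.4 -0.2]
-143.5 [-1.2  2.6]
-139.5 [-1.5  3.9]
5.5417
```

View pics/tc1.png

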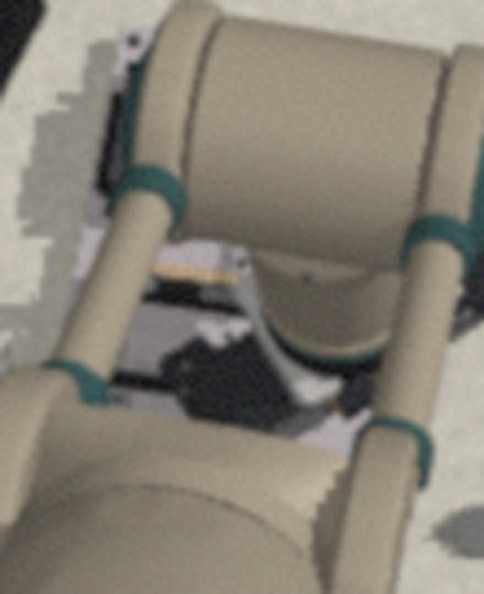

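The arm hides the jig, but the wrist force of about 4 N along the lever's normal shows that the finger is turning the lever. I'll continue the sweep and watch the force.

Run:
```python
from h import *
d=-139.5
while d<-8:
    d+=7 if d<-36 else 2
    move_straight(*peg(d,-1,21.5),rate=.06)
    f=F(); n=rot(d)@np.array([0,1]); t=-f@n
    print(round(d,1),f.round(1),round(t,1))
    if t>14 or np.linalg.norm(f)>25: break
p,o=peg(d,-1,40); move_straight(p,o)
p[2]=.16; move_straight(p,o); print(read_time())
```

```text
-132.5 [-0.9  1.6] 1.8
-125.5 [-0.3  2.5] 1.7
-118.5 [-1.7  2.5] 2.7
-111.5 [-1.7  2.7] 2.6
-104.5 [-2.1  2.9] 2.7
-97.5 [-2.2  3.9] 2.6
-90.5 [-3.1  2.6] 3.1
-83.5 [-2.9  2.2] 2.7
-76.5 [-3.   1.3] 2.6
-69.5 [-2.7  0.3] 2.4
-62.5 [-3.5 -0.7] 3.5
-55.5 [-2.4 -1.2] 2.6
-48.5 [-2.1 -1.4] 2.5
-41.5 [-1.8 -2. ] 2.7
-34.5 [-2.9 -1.8] 3.1
-32.5 [-1.5 -3.6] 3.8
-30.5 [-1.4 -4.5] 4.6
-28.5 [-1.5 -3.5] 3.8
-26.5 [-0.1 -3.9] 3.6
-24.5 [-0.  -4.8] 4.4
-22.5 [ 0.1 -3.5] 3.2
-20.5 [ 0.2 -4.7] 4.3
-18.5 [ 1.8 -4.9] 4.1
-16.5 [-0.1 -8.7] 8.3
-14.5 [ -1.3 -14. ] 13.9
-12.5 [ -2.7 -18.1] 18.2
13.7167
```

Lever stop reached (force rose to 18 N at −12.5° commanded). Next: push the slide.

Run:
```python
from h import *
o=[180,0,YJ+180]
movep(jw(-106,30,.16),o)
cv2.imwrite("pics/top2.png",capture("top"));cv2.imwrite("pics/sc2.png",capture("scene"))
move_straight(jw(-106,30,.058),o)
x=-92; move_straight(jw(x,30,.058),o,rate=.08)
while x<-30:
    x+=2; move_straight(jw(x,30,.058),o,rate=.05); f=F()
    print(x,f.round(1),end=' | ')
    if f[0]<-18: break
print(read_time(),rot(-YJ)@(np.array(read_tool_pos()[:2])-C)*1000)
move_straight(jw(x-30,30,.058),o); move_straight(jw(x-30,30,.16),o)
cv2.imwrite("pics/sc3.png",capture("scene"));cv2.imwrite("pics/top3.png",capture("top"))
s=[cv2.resize(cv2.imread(f"pics/sc{i}.png")[195:300,258:390],None,fx=3,fy=3,interpolation=cv2.INTER_CUBIC) for i in(2,3)]
t=cv2.resize(cv2.imread("pics/top3.png")[112:247,225:335],None,fx=2.3,fy=2.3,interpolation=cv2.INTER_CUBIC)
t=cv2.copyMakeBorder(t,0,0,0,792-t.shape[1],0,value=0)[:250]
cv2.imwrite("pics/m.png",cv2.convertScaleAbs(np.vstack([np.hstack(s),t]),alpha=1.4))
```

```text
-90 [0.1 0.1] | -88 [-0.1  0.1] | -86 [-1.4 -0.4] | -84 [-2.3  0.6] | -82 [-3.2 -0.5] | -80 [-3.6 -1. ] | -78 [-2.2 -0.8] | -76 [-2.3 -0.9] | -74 [-2.1 -0.1] | -72 [-2.7 -1.6] | -70 [-2.7 -0.2] | -68 [-2.2 -0.7] | -66 [-2.2  0.4] | -64 [-1.8 -0.1] | -62 [-2.1 -0.3] | -60 [-2.2 -0.5] | -58 [-3.1 -0.3] | -56 [-2.4 -0.7] | -54 [-1.9 -1.3] | -52 [-1.4 -2.1] | -50 [-2.7 -0.8] | -48 [-5.9 -1.6] | -46 [-11.   -0.4] | -44 [-12.6   0.2] | -42 [-16.6  -0.6] | -40 [-20.8  -0.4] | 22.3167 [-49.97841435  29.95806082]
```

View pics/m.png

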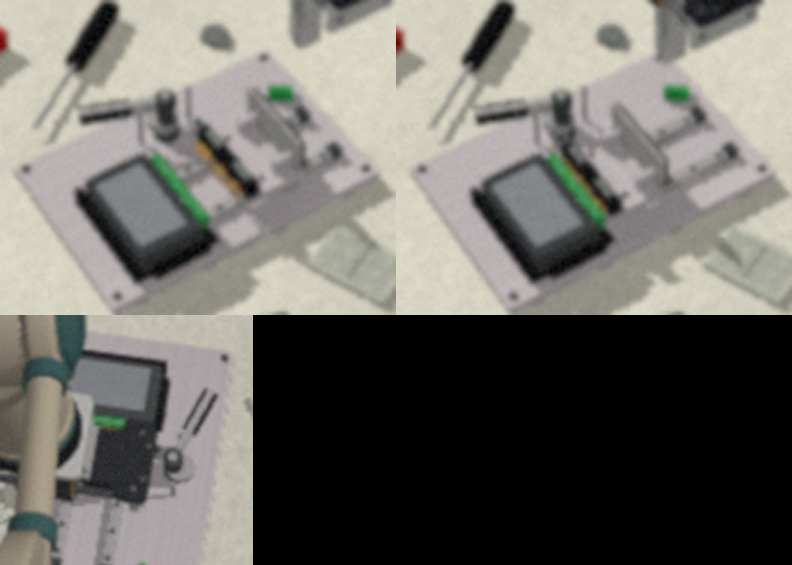

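The lever is forward and the slide's pins are at the terminal row. The finger face travelled about 37 mm and then met a hard stop. Now I'll lock the lever.

Run:
```python
from h import *
p,o=peg(-20,1,32,.16); movep(p,o)
p[2]=.057; move_straight(p,o)
d=-15
while d>-172:
    d-=7 if d>-145 else 2
    move_straight(*peg(d,1,21.5,.057),rate=.06)
    f=F(); t=f@(rot(d)@np.array([0,1]))
    print(round(d,1),f.round(1),round(t,1),end=' | ')
    if t>18 or np.linalg.norm(f)>30: break
p,o=peg(d,1,45,.057); move_straight(p,o)
p[2]=.2; move_straight(p,o)
set_joints([64.63,15.808,86.224,0,77.962,-6.933]); print(read_time(),F())
for n in("scene","top"): cv2.imwrite(f"pics/{n}4.png",capture(n))
a=cv2.resize(cv2.imread("pics/top4.png")[112:247,225:335],None,fx=4,fy=4,interpolation=cv2.INTER_CUBIC)
b=cv2.resize(cv2.imread("pics/scene4.png")[195:300,258:390],None,fx=2.7,fy=2.7,interpolation=cv2.INTER_CUBIC)
b=cv2.copyMakeBorder(b,0,540-b.shape[0],0,0,0); cv2.imwrite("pics/m4.png",cv2.convertScaleAbs(np.hstack([a,b]),alpha=1.4))
g=cv2.absdiff(cv2.imread("pics/top4.png"),cv2.imread("pics/top0.png")).max(2)>45
print(cv2.connectedComponentsWithStats(cv2.dilate(g.astype(np.uint8),np.ones((3,3))))[2].tolist())
```

```text
-22 [1.  0.7] 1.0 | -29 [1.8 3. ] 3.5 | -36 [2.1 2.8] 3.5 | -43 [2.3 2.6] 3.5 | -50 [1.7 1.3] 2.1 | -57 [2.8 1.6] 3.2 | -64 [2.3 0.8] 2.4 | -71 [3.  1.1] 3.2 | -78 [3.4 0.7] 3.4 | -85 [ 3.6 -0.1] 3.6 | -92 [ 2.3 -1.5] 2.4 | -99 [ 2. -1.] 2.1 | -106 [ 3.1 -2.1] 3.6 | -113 [ 1.6 -1.6] 2.1 | -120 [ 2.3 -3.7] 3.9 | -127 [ 1.  -2.8] 2.5 | -134 [ 0.7 -4. ] 3.2 | -141 [-0.2 -4.2] 3.2 | -148 [ 0.1 -2.9] 2.5 | -150 [ 0.3 -4.4] 3.9 | -152 [-0.1 -5.3] 4.6 | -154 [-0.8 -4.9] 4.0 | -156 [-0.8 -5. ] 4.3 | -158 [-0.5 -5. ] 4.4 | -160 [-1.3 -4.6] 3.8 | -162 [-1.6 -5.8] 5.0 | -164 [-0.5 -9.8] 9.3 | -166 [  0.7 -15.4] 15.2 | -168 [  2.  -20.6] 20.6 | 36.9917 [-0.47413606  0.73649022]
[[0, 0, 640, 400, 254569], [249, 159, 38, 12, 272], [267, 159, 3, 3, 9], [291, 168, 4, 3, 12], [245, 172, 40, 22, 594], [289, 183, 3, 3, 9], [300, 186, 18, 23, 204], [241, 194, 39, 11, 245], [4, 370, 22, 9, 86]]
```

View pics/m4.png

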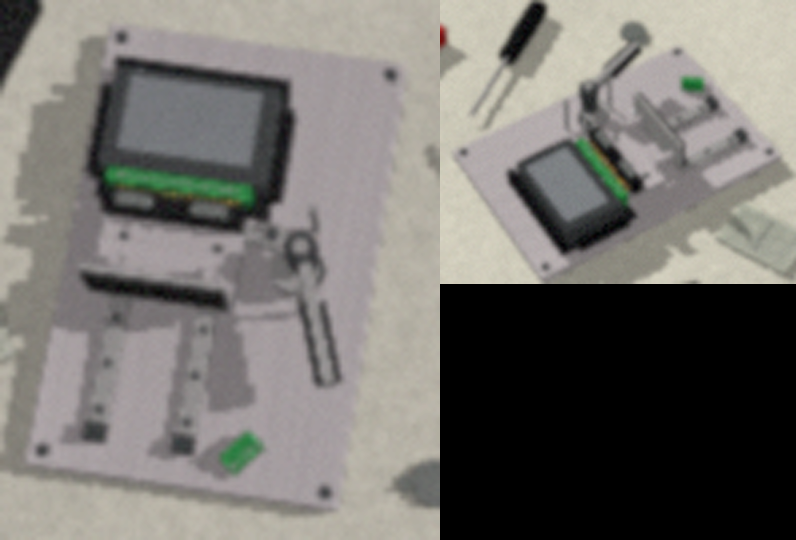

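The slide sits at the terminal row and the lever points back. The only differences from the first picture are the slide, the lever and the gripper. A quick numeric check, then I hand in.

Run:
```python
from h import *
C=np.array([.5875,.0199])
t=lambda u,v,z:rot(-YJ)@(cast("top",(u+.5)/4-.5+225,(v+.5)/4-.5+112,z)-C)*1000
p=t(300,247,.076);e=t(329,382,.072);d=e-p
print("lever dir",np.degrees(np.arctan2(d[1],d[0])),"plate",t(82,271,.083),t(228,292,.083))
close_job()
```

```text
lever dir -159.2860009076378 plate [-37.50919303  72.01143832] [-37.47205494 -17.26660121]
the job is handed in; nothing more can be done
```

I did the job in the order asked and handed it in with about 37 s on the clock, against the limit of 64 s. All pushing was done with the outside of the closed fingers, so neither the lever nor the push plate was pinched.

| Step | What the checks showed |
|---|---|
| Lever forward | The force rose from about 4 N to 18 N at the stop, and the picture shows the lever forward. |
| Slide home | The finger pushed with about 2–3 N, then met a hard stop at 21 N after about 37 mm. In the picture the pins are at the terminal row. |
| Lever back | The force rose to 21 N at the stop. The last picture puts the lever at −159.3°, against −159.8° at the stop. |

- **Slide position:** the last picture shows the push plate about 38 mm forward of where it started, which fits a start of 0–3 mm and a travel of 40 mm.
- **Surroundings:** the controller is still in its nest. Comparing the first and last top pictures, only the slide, the lever and the gripper had changed. The loose things around the jig had not moved.
- **Disagreements:** the two cameras disagreed by about 3 mm on the jig's x position, so I used the average. The top picture taken during the first push was blocked by the arm, so I relied on the force reading there. No check failed.

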